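# Fetch the roll spindle from the gated storage tube

## Task

Get the bare metal spindle out of its storage tube and lay it in the roll stand: lift the latch bar out of its catch while the gate is still shut and swing the gate wide open, to about a right angle or farther, leaving it open. Draw the spindle out of the tube, take it near its middle, and lower it into the stand's two troughs between the end stops; keep hold of it until it is down, then let go. Leave the thread cone, the jar and the screwdriver alone.

Things in the scene. Friction and masses are not known exactly. Their poses are not given: they have to be found in the camera images.
- rack: storage rack fixed to the bench: grey square tube lying level on feet. Origin on the bench under the tube's open mouth; y runs from the mouth (y=0) into the tube (closed end y=296 mm); x level across it, -x being roughly the robot's side. Tube 34x34 outside, bore 26x26, bore floor z=90, top z=120. In front of the mouth the shut gate spans y -71 to -79, x 80 to -33, z 56 to 144 and stops the spindle.
- gate (a joint): opening angle of the gate in rad about its upright hinge: 0 shut, up to 1.9. It turns anticlockwise seen from above: the latch end swings away from the tube mouth (to the rack's -y), then to +x. Light friction holds it where it is left. It cannot open while the latch bar lies in the catch.
- gate_hinge (a point): point on the gate's upright hinge axis, 100 mm above the bench, at x=80, y=-75 mm in the rack's frame; the hinge post is 12 mm thick, top at z=160
- latch (a joint): lift angle of the steel latch bar in rad: 0 lying level in the catch, up to 0.7; falls back by its weight. Bar 10 mm thick, 14 high, pivoted on the gate's outer face about a level axis square to that face; gate shut, the pivot is at x=20, y=-87, z=133 mm in the rack's frame and the bar runs to x=-117 through the catch. The pivot swings with the gate. A lift of 0.2 rad (25 mm at the tab) clears the catch.
- latch_tab (a point): middle of the upright steel thumb tab by the bar's free end, beyond the catch: 10 mm thick across the gate's plane, 24 mm long along the bar, top 19 mm above this point. It is 125 mm from the pivot along the bar and 22 mm above it; shut and down: x=-105, y=-87, z=155 mm in the rack's frame. x axis along the bar, y across its thickness.
- rod: the spindle: plain aluminium round bar, 20 mm diameter, 320 mm long, 0.14 to 0.28 kg. Origin at the middle of its axis, y axis along it. At the start it lies on the bore floor, axis 100 mm above the bench, front end 45 to 60 mm out of the mouth. Let go part-way it stays put, its outer end drooping a few degrees once its middle has left the mouth.
- stand: wooden roll stand fixed to the bench. Origin on the bench under its middle, y along its two open-topped troughs in line, each 75 to 170 mm from the middle, 34 mm wide inside, floor 50 mm up, walls to 72 mm; end stops at 170 mm either way. Between them a 150 mm gap over the 18 mm base leaves room for fingers. The spindle may lie either way round; its axis then is 60 mm up.
- cone: white thread cone, 60 mm across, 100 mm high, standing; origin at the middle of its underside; to be left alone
- jar: closed jar, 60 mm across, 80 mm high, standing; origin at the middle of its underside; to be left alone
- driver: screwdriver with a black handle lying on the bench along its x axis, origin under its middle; to be left alone
- catch (a point): catch for the latch bar: fork on the rack's post (16 mm along x, x -60 to -76 in the rack's frame). This point is midway between its two upright cheeks, level with the resting bar's middle (x -68, y -87, z 133 mm in the rack's frame). Cheeks 6 mm thick, 15 mm apart, tops at z=140, that is 14 mm above the resting bar's underside.

How it is judged:
By the outcome, as a careful person would: the job done as asked, in the order asked, and still so for the second after the job is handed in, with the robot touching nothing.
It also fails if it takes over 58 s, if anything falls off the work surface, if the arm or the gripper's body presses on something with over 40 N, if the wrist force passes 120 N, or if a joint passes its speed limit or range.

## Robot

A 6-joint arm with a two-finger parallel gripper is mounted at the origin on the work surface. World frame = base frame: x ahead of the robot, y to its left, z up, the work surface at z = 0. Lengths are in mm, angles in rad, forces in N, time in s.
With the tool pointing down it reaches from about 300 to 775 mm from the base axis. Payload 14.6 kg.
Tool frame: the origin (TCP) lies on the front face of the gripper's body, between the roots of the fingers; the fingertips stand ctrl.tips_ahead ahead of it and the grasp point (between the pads) lies 78 mm ahead of it (ctrl.tips_ahead is the distance from the TCP to the fingertips, in mm); x points along the fingers, y is the direction in which the jaws open and shut, and the axes are right-handed (so a half turn about x gives the same grasp; the last joint's range is limited). The gripper opens to 94 mm and grips with 3 to 60 N. Pads are 16 mm wide; open, the fingers measure 119 mm over their backs; the gripper's body (75 mm by 177 mm) begins 78 mm behind the grasp point.
Start: joints at [-1.172, 0.3, 1.521, -0, 1.321, -0.067], TCP at [247.018, -491.398, 302.646] pointing down, gripper open.
Joint ranges: [-3.03, 3.03], [-0.79, 2.21], [0.23, 2.52], [-1.04, 4.18], [0, 3.07], [-2.55, 2.55]. Speed limits (rad/s): [2.22, 2.22, 2.57, 3.14, 3.14, 3.14].

## Interface

Orientations are given as a rotation vector (axis times angle).
In Python, from bench import ctrl gives the robot as it stands.
- The arm moves only by the tool step_arm, never from a script. Its argument "steps" is a list that holds one entry, the list of rows, each a list of 7 numbers: the closure, from 0 (fully open) to 1 (shut), then the shift along the tool's x, y, z in cm, then the turn, a rotation vector about the tool's x, y, z in rad. In form: [[[fingers, x, y, z, ax, ay, az], ...]]. A call has 1 to 10 rows; each row is the pose to reach, as a shift and turn from the pose commanded when the call began, along the tool's axes at that moment; what a row does not reach only later rows make up. A row lasts 1/8 s, in which the tool goes at most 62.5 mm and 10.7 degrees, less where a joint would pass 70% of its speed; a pose out of reach is approached as far as the arm can. A call with a gripper value outside its range is refused whole. The fingers move at their own pace and stop on an object; "squeeze" is the grip in N (left out, the last holds). Time passes only in rows, so rows that repeat a pose let the fingers close. It gives the time, the measured TCP pose, the force and the opening at its end, in the units of the state.
- ctrl.state(): the state, without advancing time (a new reading comes with each control period).
- ctrl.camera(name): name is "side" or "top"; returns (picture, depth): 420x560x3 uint8, red, green, blue; 420x560 float32, mm along the optical axis (not along the pixel's ray), 0 where there is no reading.
- ctrl.camera_model(name): a dict with "camera_matrix" (3x3 intrinsics, pixels), "k1" (the pictures are not rectified: a ray, as slopes to the right and down, at radius r is drawn at 1 + k1 r^2 times it, then the intrinsics apply), "R" (3x3) and "t" (3): a world point X has camera coordinates R X + t. Camera axes: x right, y down, z forward; pixel columns grow to the right and rows downward; lengths in mm; the calibration is good to about 2 mm. A picture is of the moment at which its call begins. camera_model takes no time and is no camera call.
- ctrl.sign_off(): hands the job in, once; it reports no verdict.
The state is a dict: "clock": time; "q": joint angles; "joint_velocities": joint speeds; "joint_efforts": joint torques, N m; "eef_pos": TCP position; "ee_rot": TCP orientation; "contact_force": force on the tool from outside, world axes, zero at the start; "wrist_torque": the same for the moment, N m; "gripper_width": finger opening in mm.
Only numpy, scipy, OpenCV 4.12 (cv2) and the standard library are available. Lean on these libraries where they do the work, as an engineer would, in place of code of your own. Each camera call takes 0.05 s, during which the arm holds its last target.

## Working session

There is one attempt and no reset: what is moved stays moved. The work goes in short steps, Python scripts to look and compute and a tool call to move; the robot and the scene stay as the last step left them, time stands still between calls to the robot, and variables do not carry over. Pictures are saved under pics/ and viewed, and the job is handed in when it is done.

Besides the shell and the picture viewer there is one more tool, called as a command line: name --argument value ..., lists and objects as JSON in quotes. step_arm: Moves the arm, as the interface text tells. Its arguments: {"type":"object","properties":{"steps":{"type":"array"},"squeeze":{"type":"number"}},"required":["steps"]}

```bash
ls; mkdir -p pics; python3 - <<'E'
from bench import ctrl
import cv2,numpy as np
print(ctrl.state(), ctrl.tips_ahead)
for n in("side","top"):
    p,d=ctrl.camera(n); cv2.imwrite(f"pics/{n}0.png",p[:,:,::-1]); np.savez(f"{n}0.npz",p=p,d=d)
    print(n,ctrl.camera_model(n))
E
```

```text
pics
{'clock': 0.0, 'q': array([-1.17158767e+00,  3.00491447e-01,  1.52159279e+00,  4.23606732e-06,
        1.32067397e+00, -6.66325059e-02]), 'joint_velocities': array([-0.0017232 ,  0.00088747,  0.00034784, -0.00073235, -0.00189032,
        0.00036056]), 'joint_efforts': array([-4.39662963e-04, -5.31802726e+01, -3.52736056e+01,  7.08753197e-02,
        2.43863388e-02, -8.89891680e-05]), 'eef_pos': array([ 246.97023627, -491.2663043 ,  302.07014306]), 'ee_rot': array([ 1.96242062,  0.46674161, -1.9628016 ]), 'contact_force': array([ 0.55040736, -1.00941691, -0.5608439 ]), 'wrist_torque': array([-0.01941744,  0.02542232, -0.01981761]), 'gripper_width': 94.08039496086509} 97.19999999999999
side {'camera_matrix': array([[467.76678784,   0.        , 285.06150284],
       [  0.        , 467.76678784, 207.42203823],
       [  0.        ,   0.        ,   1.        ]]), 'k1': -0.15956100048627794, 'R': array([[-0.90730961, -0.42041948,  0.00606074],
       [-0.2867607 ,  0.6081894 , -0.74018508],
       [ 0.30750214, -0.67331502, -0.67237588]]), 't': array([547.16425693, 254.58875413, 832.01703645])}
top {'camera_matrix': array([[408.3313548 ,   0.        , 284.13329102],
       [  0.        , 408.3313548 , 215.39714282],
       [  0.        ,   0.        ,   1.        ]]), 'k1': 0.0010942542044977955, 'R': array([[-1.09236068e-02, -9.99940260e-01,  3.88822187e-04],
       [-9.89296284e-01,  1.07507429e-02, -1.45524173e-01],
       [ 1.45511299e-01, -1.97430919e-03, -9.89354620e-01]]), 't': array([  1.94484928, 608.69901653, 923.20794262])}
```

View pics/side0.png

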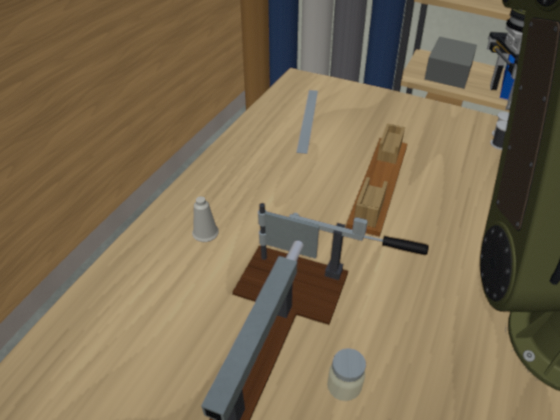

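View pics/top0.png

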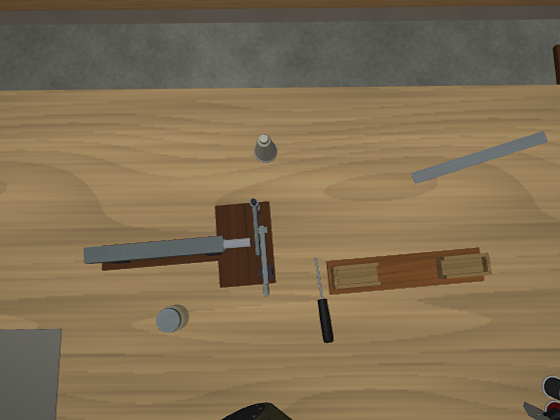

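```bash
cat > h.py <<'E'
import numpy as np,cv2
from bench import ctrl
def cloud(n,d):
    m=ctrl.camera_model(n);K=m['camera_matrix']
    v,u=np.mgrid[:d.shape[0],:d.shape[1]]
    D=np.array([m['k1'],0,0,0,0])
    p=cv2.undistortPoints(np.stack([u.ravel(),v.ravel()],1).astype(float).reshape(-1,1,2),K,D).reshape(-1,2)
    c=np.c_[p,np.ones(len(p))]*d.ravel()[:,None]
    w=(c-m['t'])@m['R']
    w[d.ravel()==0]=np.nan
    return w.reshape(*d.shape,3)
def proj(n,X):
    m=ctrl.camera_model(n)
    r,_=cv2.Rodrigues(m['R'])
    return cv2.projectPoints(np.array(X,float).reshape(-1,1,3),r,m['t'],m['camera_matrix'],np.array([m['k1'],0,0,0.]))[0].reshape(-1,2)
E
python3 - <<'E'
from h import *
for n,crops in(("top",[(60,180,300,320),(300,230,510,320)]),("side",[(190,170,450,310)])):
    z=np.load(n+"0.npz");w=cloud(n,z['d'])
    for i,c in enumerate(crops):
        im=z['p'][c[1]:c[3],c[0]:c[2],::-1]; cv2.imwrite(f"pics/{n}c{i}.png",cv2.resize(im,None,fx=3,fy=3,interpolation=cv2.INTER_CUBIC))
z=np.load("top0.npz");w=cloud("top",z['d'])
v,u=np.mgrid[:420,:560]
def reg(a,b,c,d,z0,z1):
    m=(u>=a)&(u<c)&(v>=b)&(v<d)&(w[...,2]>z0)&(w[...,2]<z1)
    P=w[m]; 
    print(len(P),P.mean(0).round(1), P.min(0).round(),P.max(0).round(),np.median(P[:,2]))
    r=cv2.minAreaRect(P[:,:2].astype(np.float32)); print(r); return P
reg(75,225,225,270,110,130)   # tube
reg(220,225,255,260,85,115)   # rod
reg(245,190,275,300,125,165)   # gate
reg(255,270,275,300,150,190)   # tab
reg(250,195,262,210,150,170) #hinge
reg(320,240,500,300,65,80)
reg(320,240,500,300,10,24)
reg(245,130,285,165,3,110)
reg(150,300,195,335,70,90)
reg(310,255,340,345,6,50)
E
```

```text
2241 [526.7 278.2 119.6] [499. 127. 110.] [554. 428. 125.] 119.6659170187662
((527.028564453125, 277.87615966796875), (34.524471282958984, 302.0854797363281), 4.273754119873047)
262 [539.2 102.1 106.6] [521.  71.  86.] [555. 138. 113.] 107.79102932705368
((535.2769165039062, 103.56828308105469), (65.37694549560547, 34.890159606933594), 85.37377166748047)
635 [537.6  46.1 141.4] [432.  24. 125.] [630.  68. 162.] 140.7163898352341
((531.0646362304688, 42.95592498779297), (199.7648162841797, 28.826679229736328), 6.694559097290039)
63 [440.7  33.9 172.4] [430.  30. 160.] [451.  40. 177.] 172.59145113920948
((440.4493713378906, 34.54695129394531), (10.065122604370117, 21.79930305480957), 89.88304901123047)
31 [623.2  59.6 159. ] [618.  54. 150.] [630.  65. 162.] 159.52807943998965
((623.65234375, 59.46390914916992), (10.54175090789795, 11.829835891723633), 89.9281005859375)
789 [ 476.2 -294.9   71.7] [ 439. -472.   65.] [ 513. -114.   76.] 71.70266142683923
((476.27960205078125, -292.98358154296875), (49.90888977050781, 356.84417724609375), 4.479253768920898)
3212 [ 475.6 -286.9   17.8] [ 412. -479.   10.] [529. -88.  24.] 17.842661236220437
((475.0334167480469, -280.4505615234375), (88.4598617553711, 393.6611022949219), 5.9720964431762695)
511 [770.2  38.7  51. ] [746.  -6.   3.] [832.  90. 104.] 50.68232262466736
((789.1658325195312, 41.700843811035156), (86.313232421875, 96.37522888183594), 0.15241824090480804)
483 [374.  252.7  79.6] [348. 228.  71.] [400. 280.  84.] 79.71187745772906
((373.7511901855469, 253.49942016601562), (51.378517150878906, 51.86286163330078), 34.01360321044922)
834 [ 407.7 -103.1   21.1] [ 314. -135.    6.] [511. -78.  50.] 20.296877386464214
((412.2181701660156, -105.6607666015625), (57.428340911865234, 197.43045043945312), 89.48221588134766)
```

View pics/topc0.png

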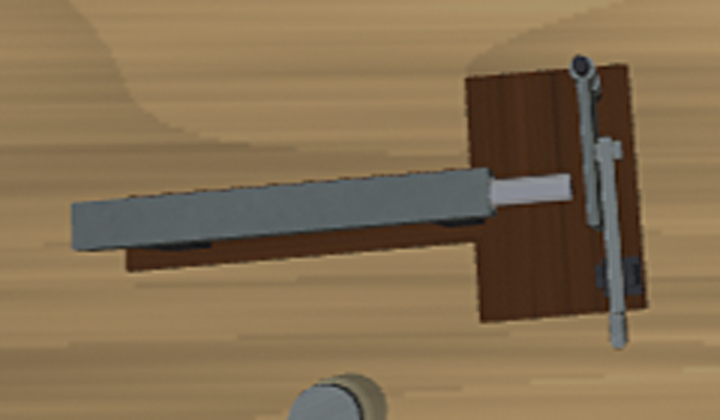

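View pics/topc1.png

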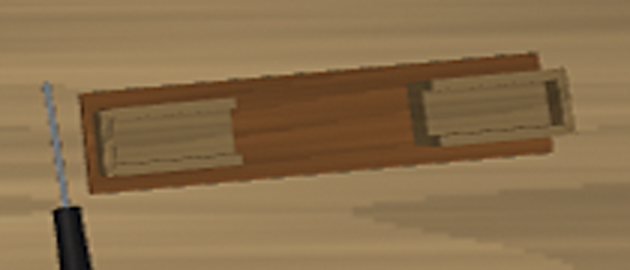

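View pics/sidec0.png

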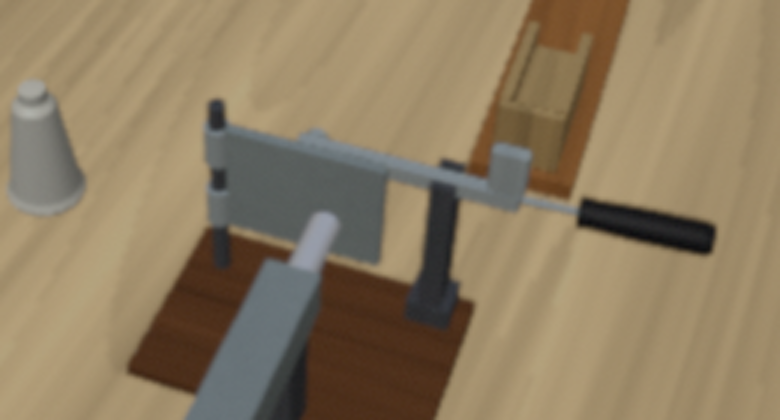

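```bash
cat >> h.py <<'E'
from scipy.spatial.transform import Rotation as Ro
YAW=0.072; O=np.array([538.1,129.2,0])
def rk(p,yaw=YAW): return O+Ro.from_euler('z',yaw).apply(np.array(p,float))
def Rdown(yaw):  # tool x down, tool y along horizontal dir 'yaw'
    x=np.array([0,0,-1.]); y=np.array([np.cos(yaw),np.sin(yaw),0]); return Ro.from_matrix(np.c_[x,y,np.cross(x,y)])
def row(p,R,grasp=True):
    """row numbers to bring grasp point to p with orientation R"""
    s=ctrl.state();R0=Ro.from_rotvec(s['ee_rot']);
    t=np.array(p)-(R.apply([78,0,0]) if grasp else 0)
    return np.r_[R0.inv().apply(t-s['eef_pos'])/10,(R0.inv()*R).as_rotvec()].round(3)
E
python3 - <<'E'
from h import *
s=ctrl.state();R=Ro.from_rotvec(s['ee_rot']);print(R.as_matrix().round(2))
im={n:np.load(n+"0.npz")['p'][:,:,::-1].copy() for n in("top","side")}
def seg(pts,c=(0,0,255)):
    for n in im:
        q=proj(n,pts)
        for a,b in zip(q[:-1],q[1:]): cv2.line(im[n],tuple(int(x) for x in np.round(a)),tuple(int(x) for x in np.round(b)),c,1)
seg([rk(p) for p in[(-17,0,120),(17,0,120),(17,296,120),(-17,296,120),(-17,0,120)]])
seg([rk(p) for p in[(80,-75,144),(-33,-75,144),(-33,-75,56)]],(0,255,0))
seg([rk(p) for p in[(-93,-87,174),(-117,-87,174),(-117,-87,136)]],(255,0,0))
seg([rk(p) for p in[(0,0,110),(0,-52,110)]],(255,0,0))
S=np.array([476.3,-293,0]);Rs=Ro.from_euler('z',.078)
for a,b in((75,170),(-170,-75)):
    seg([S+Rs.apply(p) for p in[(-17,a,72),(17,a,72),(17,b,72),(-17,b,72),(-17,a,72)]])
for n,c in(("top",(60,180,300,320)),("top",(300,230,510,320)),("side",(190,90,450,310))):
    cv2.imwrite(f"pics/ov{n}{c[0]}.png",cv2.resize(im[n][c[1]:c[3],c[0]:c[2]],None,fx=3,fy=3-0.3*(n=='side'),interpolation=cv2.INTER_NEAREST))
E
```

```text
[[-0.    0.45 -0.89]
 [ 0.   -0.89 -0.45]
 [-1.   -0.   -0.  ]]
```

View pics/ovtop60.png

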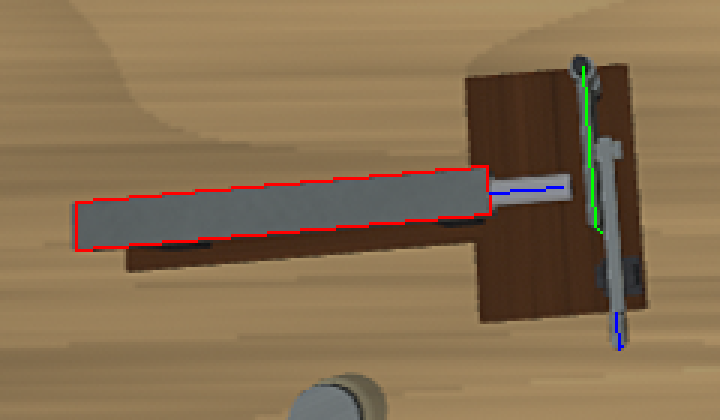

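View pics/ovtop300.png

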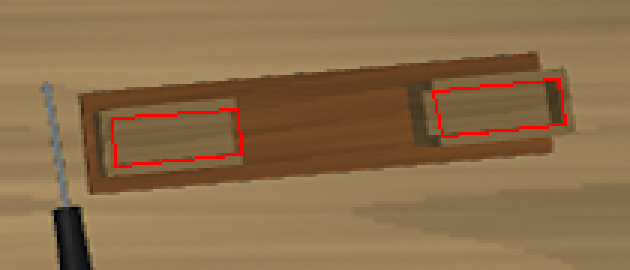

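View pics/ovside190.png

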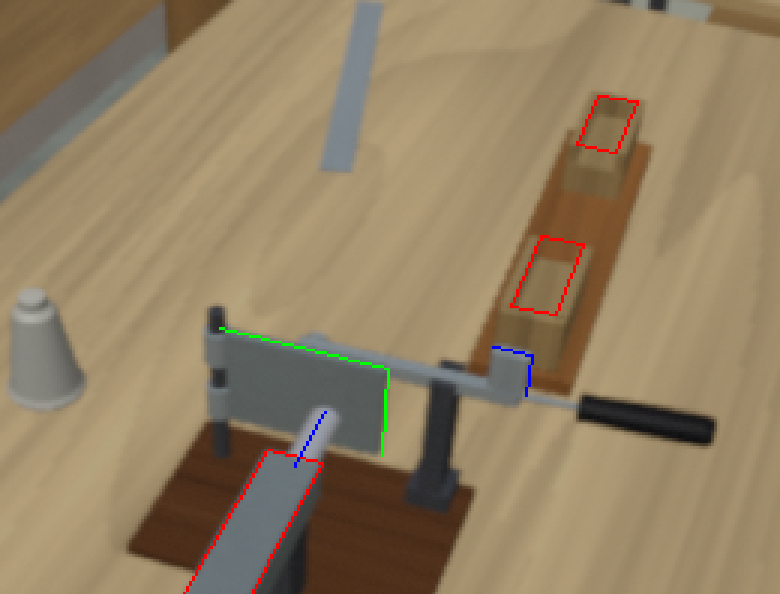

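```bash
python3 - <<'E'
from h import *
print(row(rk([-106,-87,230]),Rdown(YAW-np.pi/2)))
E
```

```text
[-5.4400e-01 -3.8397e+01 -4.0752e+01  3.9400e-01  0.0000e+00  1.0000e-03]
```

step_arm --steps '[[[0.3,-0.55,-38.4,-40.75,0.394,0,0],[0.3,-0.55,-38.4,-40.75,0.394,0,0],[0.3,-0.55,-38.4,-40.75,0.394,0,0],[0.3,-0.55,-38.4,-40.75,0.394,0,0],[0.3,-0.55,-38.4,-40.75,0.394,0,0],[0.3,-0.55,-38.4,-40.75,0.394,0,0],[0.3,-0.55,-38.4,-40.75,0.394,0,0],[0.3,-0.55,-38.4,-40.75,0.394,0,0],[0.3,-0.55,-38.4,-40.75,0.394,0,0],[0.3,-0.55,-38.4,-40.75,0.394,0,0]]]'

```text
clock: 1.35
eef_pos: [439.0, 37.9, 307.8]
ee_rot: [2.181, 0.085, -2.183]
contact_force: [-0.2, -0.4, -0.1]
gripper_width: 65.9
```

```bash
python3 - <<'E'
from h import *
print(ctrl.state()['gripper_width'],row(rk([-106,-87,162]),Rdown(YAW-np.pi/2)))
E
```

```text
65.91580295973853 [6.775e+00 3.130e-01 5.700e-02 5.000e-03 1.000e-03 0.000e+00]
```

step_arm --steps '[[[0.3,3,0,0,0,0,0],[0.3,3,0,0,0,0,0],[0.3,3,0,0,0,0,0]]]'

```text
clock: 1.72
eef_pos: [438.8, 34.1, 279.0]
ee_rot: [2.186, 0.077, -2.185]
contact_force: [0.8, 0.4, 0.6]
gripper_width: 65.8
```

```bash
python3 - <<'E'
from h import *
print(ctrl.state()['gripper_width'],row(rk([-106,-87,162]),Rdown(YAW-np.pi/2)))
p,d=ctrl.camera("side"); cv2.imwrite("pics/s1.png",cv2.resize(p[100:340,180:460,::-1],None,fx=2.5,fy=2.5))
E
```

```text
65.75084412318982 [ 3.901e+00 -7.600e-02  1.200e-02 -1.000e-03 -1.000e-03 -0.000e+00]
```

View pics/s1.png

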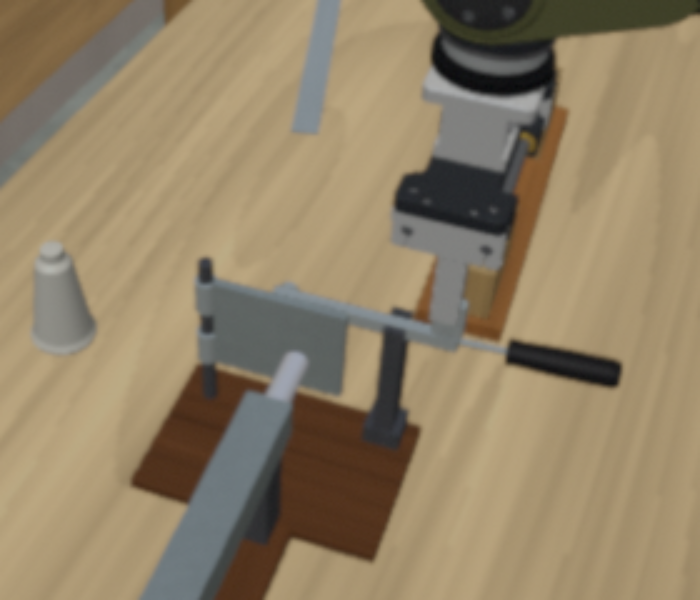

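The near finger at (450,295) covers the tab, so the gripper is over it and straddling. Next: go down and close.

step_arm --steps '[[[0.3,2.5,0,0,0,0,0],[0.3,3.9,0,0,0,0,0],[0.3,3.9,0,0,0,0,0],[1,3.9,0,0,0,0,0],[1,3.9,0,0,0,0,0],[1,3.9,0,0,0,0,0],[1,3.9,0,0,0,0,0],[1,3.9,0,0,0,0,0]]]' --squeeze 20

```text
clock: 2.78
eef_pos: [438.6, 34.7, 239.2]
ee_rot: [2.185, 0.078, -2.185]
contact_force: [-0.0, -1.2, -0.2]
gripper_width: 19.1
```

```bash
python3 - <<'E'
from h import *
s=ctrl.state();print(s['gripper_width'],s['contact_force'])
for th in(.1,.2,.3):
    x=-125*np.cos(th)+22*np.sin(th)+125; z=22*np.cos(th)+125*np.sin(th)-22
    print(th,x/10,z/10)
E
```

```text
19.05923293636449 [-0.0091045  -1.18841521 -0.19978414]
0.1 0.28208145064769924 1.236926871697009
0.2 0.6862403047336144 2.439513106188997
0.3 1.208438340584871 3.5957428593430776
```

step_arm --steps '[[[1,0,0,0,0,0,0],[1,0,0,0,0,0,0],[1,-0.6,0,-0.15,0,0,0],[1,-1.24,0,-0.28,0,0,0],[1,-1.85,0,-0.48,0,0,0],[1,-2.44,0,-0.69,0,0,0],[1,-3.0,0,-0.94,0,0,0],[1,-3.6,0,-1.2,0,0,0],[1,-3.6,0,-1.2,0,0,0]]]'

```text
clock: 3.9
eef_pos: [450.8, 35.6, 275.6]
ee_rot: [2.186, 0.079, -2.184]
contact_force: [0.5, 1.7, -0.9]
gripper_width: 10.3
```

```bash
python3 - <<'E'
from h import *
s=ctrl.state();print(s['gripper_width'],s['contact_force'],s['wrist_torque'])
p,d=ctrl.camera("side"); cv2.imwrite("pics/s2.png",cv2.resize(p[100:340,180:460,::-1],None,fx=2.5,fy=2.5))
Rz=Ro.from_euler('z',0)
H=rk([80,-75,0])
R0=Ro.from_rotvec(s['ee_rot'])
for ph in np.arange(.1,1.81,.1):
    v=s['eef_pos']-H; v[2]=0
    d=Ro.from_euler('z',ph).apply(v)-v
    print(round(ph,2),(R0.inv().apply(d)/10).round(2))
E
```

```text
10.252681365826794 [ 0.46353811  1.7140846  -0.89356679] [ 0.30712808 -0.26073184  0.20137409]
0.1 [ 0.    1.73 -0.21]
0.2 [ 0.    3.43 -0.59]
0.3 [ 0.    5.08 -1.13]
0.4 [ 0.    6.67 -1.84]
0.5 [ 0.    8.18 -2.71]
0.6 [ 0.    9.6  -3.72]
0.7 [ 0.   10.91 -4.87]
0.8 [ 0.   12.1  -6.14]
0.9 [ 1.000e-02  1.315e+01 -7.520e+00]
1.0 [ 1.000e-02  1.406e+01 -9.010e+00]
1.1 [ 1.000e-02  1.482e+01 -1.057e+01]
1.2 [ 1.000e-02  1.542e+01 -1.221e+01]
1.3 [ 1.000e-02  1.586e+01 -1.390e+01]
1.4 [ 1.000e-02  1.612e+01 -1.562e+01]
1.5 [ 1.000e-02  1.621e+01 -1.736e+01]
1.6 [ 1.000e-02  1.612e+01 -1.909e+01]
1.7 [ 2.000e-02  1.586e+01 -2.082e+01]
1.8 [ 2.000e-02  1.544e+01 -2.250e+01]
```

View pics/s2.png

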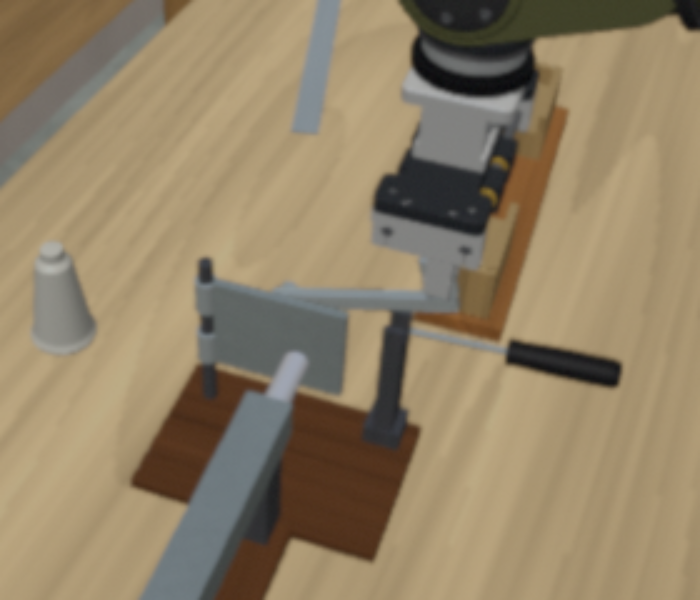

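The latch bar is up: it rises from (290,290) to the tab at (440,300), above the post top at (400,312). Next: swing the gate.

step_arm --steps '[[[1,0,1.73,-0.21,-0.1,0,0],[1,0,3.43,-0.59,-0.2,0,0],[1,0,5.08,-1.13,-0.3,0,0],[1,0,6.67,-1.84,-0.4,0,0],[1,0,8.18,-2.71,-0.5,0,0],[1,0,9.6,-3.72,-0.6,0,0],[1,0,10.91,-4.87,-0.7,0,0],[1,0,12.1,-6.14,-0.8,0,0],[1,0,13.15,-7.52,-0.9,0,0],[1,0,13.15,-7.52,-0.9,0,0]]]'

```text
clock: 5.2
eef_pos: [535.6, -90.4, 274.9]
ee_rot: [1.635, 0.865, -1.634]
contact_force: [1.6, 2.9, -1.0]
gripper_width: 9.9
```

```bash
python3 - <<'E'
from h import *
s=ctrl.state();print(s['gripper_width'],s['contact_force'],s['wrist_torque'])
R0=Ro.from_rotvec(s['ee_rot']);H=rk([80,-75,0])
for ph in np.arange(.1,.91,.1):
    v=s['eef_pos']-H; v[2]=0
    d=Ro.from_euler('z',ph).apply(v)-v
    print(round(ph,2),(R0.inv().apply(d)/10).round(2))
p,d=ctrl.camera("top"); cv2.imwrite("pics/t3.png",p[:,:,::-1])
E
```

```text
9.868724504894168 [ 1.55758205  2.86556374 -1.01898968] [ 0.77587494 -0.53925555  0.09196507]
0.1 [-0.    1.73 -0.21]
0.2 [ 0.    3.43 -0.59]
0.3 [ 0.    5.08 -1.14]
0.4 [ 0.    6.67 -1.85]
0.5 [ 0.    8.18 -2.72]
0.6 [ 0.    9.59 -3.73]
0.7 [ 0.   10.9  -4.88]
0.8 [ 0.   12.09 -6.16]
0.9 [ 0.   13.14 -7.54]
```

View pics/t3.png

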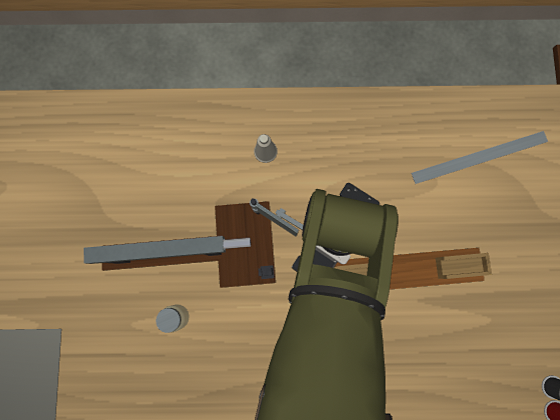

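The gate hangs open from the hinge at (254,203) to about (300,235), which is roughly 50°. Next: swing it on, about 0.85 rad more.

step_arm --steps '[[[1,0,1.73,-0.21,-0.1,0,0],[1,0,3.43,-0.59,-0.2,0,0],[1,0,5.08,-1.13,-0.3,0,0],[1,0,6.67,-1.84,-0.4,0,0],[1,0,8.18,-2.71,-0.5,0,0],[1,0,9.6,-3.72,-0.6,0,0],[1,0,10.91,-4.87,-0.7,0,0],[1,0,12.1,-6.14,-0.8,0,0],[1,0,12.65,-6.83,-0.85,0,0],[1,0,12.65,-6.83,-0.85,0,0]]]'

```text
clock: 6.5
eef_pos: [678.2, -105.4, 275.4]
ee_rot: [1.023, 1.316, -1.023]
contact_force: [2.0, -3.1, 1.2]
gripper_width: 9.5
```

```bash
python3 - <<'E'
from h import *
s=ctrl.state();print(s['gripper_width'],s['contact_force'],s['wrist_torque'],s['q'])
p,d=ctrl.camera("side"); cv2.imwrite("pics/s4.png",p[:,:,::-1])
E
```

```text
9.484850675596373 [ 1.96497712 -3.08310192  1.243516  ] [-0.53762018 -0.4779552  -0.19770254] [-2.07299315e-01  6.32239849e-01  1.10526656e+00 -9.16796632e-04
  1.40316941e+00 -4.57055864e-01]
```

View pics/s4.png

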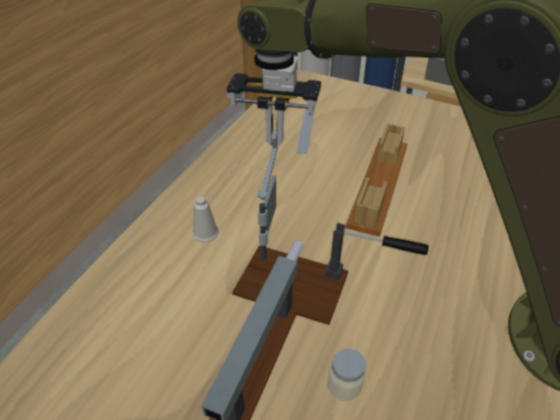

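The gate is past a right angle (hinge (263,240), gripper at the tab (275,140)). Next: lower the bar, release it, rise.

step_arm --steps '[[[1,1.2,0,0.5,0,0,0],[1,2.3,0,0.9,0,0,0],[1,3.4,0,1.15,0,0,0],[0.6,3.4,0,1.15,0,0,0],[0.6,3.4,0,1.15,0,0,0],[0.6,3.4,0,1.15,0,0,0],[0.6,0,0,1.15,0,0,0],[0.6,-3,0,1.15,0,0,0],[0.6,-4,0,1.15,0,0,0],[0.6,-4,0,1.15,0,0,0]]]'

```text
clock: 7.8
eef_pos: [680.9, -116.2, 315.0]
ee_rot: [1.022, 1.317, -1.022]
contact_force: [0.3, -0.0, -1.1]
gripper_width: 37.9
```

```bash
python3 - <<'E'
from h import *
s=ctrl.state();print(s['gripper_width'],s['contact_force'],s['q'])
p,d=ctrl.camera("side"); cv2.imwrite("pics/s5.png",p[:,:,::-1])
p,d=ctrl.camera("top"); w=cloud("top",d)
print(row(rk([0,-27,220]),Rdown(YAW)),row(rk([0,-27,102]),Rdown(YAW)))
cv2.imwrite("pics/t5.png",p[:,:,::-1])
E
```

```text
37.879295086844856 [ 0.30038792 -0.00497591 -1.06086762] [-2.21993890e-01  6.21737685e-01  1.03139994e+00 -8.49583182e-06
  1.48813516e+00 -4.73108427e-01]
[ 1.6000e+00 -8.1980e+00 -2.4652e+01  1.7900e-01 -1.0000e-03  2.0000e-03] [ 1.3400e+01 -8.1770e+00 -2.4642e+01  1.7900e-01 -1.0000e-03  2.0000e-03]
```

View pics/s5.png

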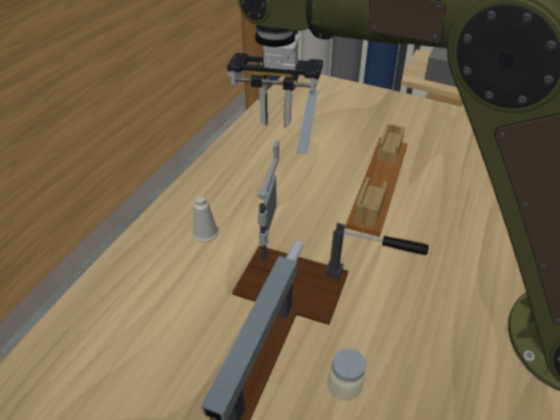

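View pics/t5.png

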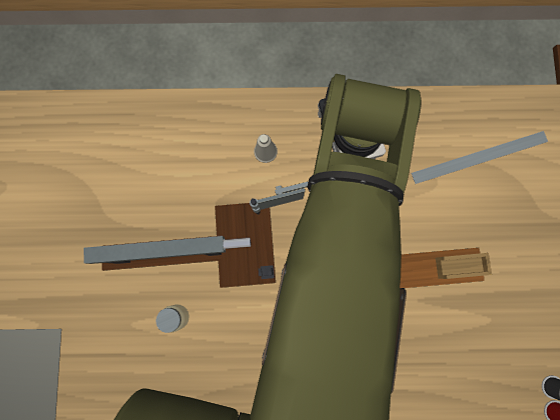

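The gate stays open in both views: (254,203) to (305,190) from the top, with the bar back down. Next: over the spindle's end and down.

step_arm --steps '[[[0.5,1.6,-8.2,-24.65,0.179,0,0],[0.5,1.6,-8.2,-24.65,0.179,0,0],[0.5,1.6,-8.2,-24.65,0.179,0,0],[0.5,1.6,-8.2,-24.65,0.179,0,0],[0.5,1.6,-8.2,-24.65,0.179,0,0],[0.5,1.6,-8.2,-24.65,0.179,0,0],[0.5,6.0,-8.2,-24.65,0.179,0,0],[0.5,6,-8.2,-24.65,0.179,0,0]]]'

```text
clock: 8.9
eef_pos: [540.0, 100.8, 252.4]
ee_rot: [1.154, 1.245, -1.162]
contact_force: [0.1, 1.3, 0.6]
gripper_width: 47.0
```

```bash
python3 - <<'E'
from h import *
s=ctrl.state();print(s['gripper_width'])
p,d=ctrl.camera("side"); cv2.imwrite("pics/s6.png",cv2.resize(p[100:340,180:460,::-1],None,fx=2.5,fy=2.5))
print(row(rk([0,-27,102]),Rdown(YAW)))
E
```

```text
47.01358206814711
[ 7.453e+00 -2.900e-02 -1.260e-01 -1.000e-03  0.000e+00  3.000e-03]
```

View pics/s6.png

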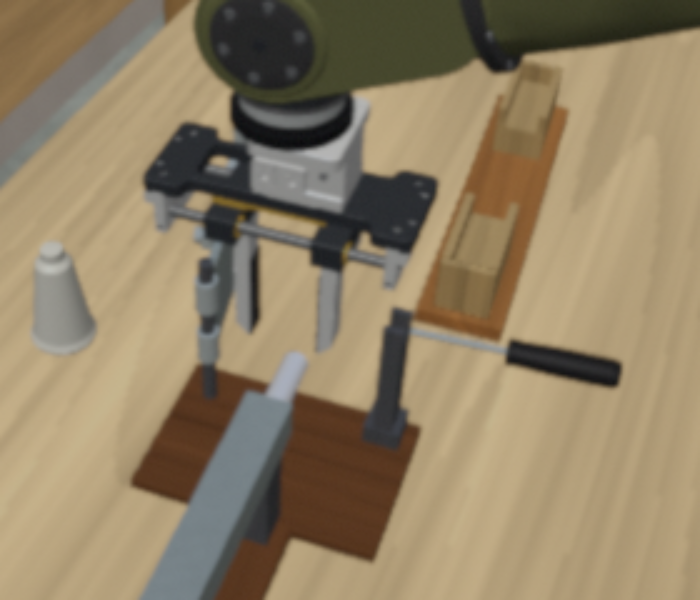

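The fingers at (245,320) and (325,335) straddle the spindle end at (290,365). Next: go down and grip.

step_arm --steps '[[[0.5,4,0,-0.1,0,0,0],[0.5,7.4,0,-0.1,0,0,0],[0.5,7.4,0,-0.1,0,0,0],[1,7.4,0,-0.1,0,0,0],[1,7.4,0,-0.1,0,0,0],[1,7.4,0,-0.1,0,0,0],[1,7.4,0,-0.1,0,0,0],[1,7.4,0,-0.1,0,0,0],[1,7.4,0,-0.1,0,0,0]]]' --squeeze 25

```text
clock: 10.07
eef_pos: [540.5, 103.1, 181.9]
ee_rot: [1.157, 1.241, -1.155]
contact_force: [-0.1, -0.5, 5.2]
gripper_width: 19.3
```

```bash
python3 - <<'E'
from h import *
s=ctrl.state();print(s['gripper_width'],s['contact_force'])
R0=Ro.from_rotvec(s['ee_rot'])
print(R0.inv().apply(rk([0,-13.3,0])-O))
p,d=ctrl.camera("side"); cv2.imwrite("pics/s7.png",cv2.resize(p[100:340,180:460,::-1],None,fx=2.5,fy=2.5))
E
```

```text
19.32590698654239 [-0.08226735 -0.47922159  5.22031553]
[ 9.22722061e-04 -5.32436713e-04  1.33000000e+01]
```

View pics/s7.png

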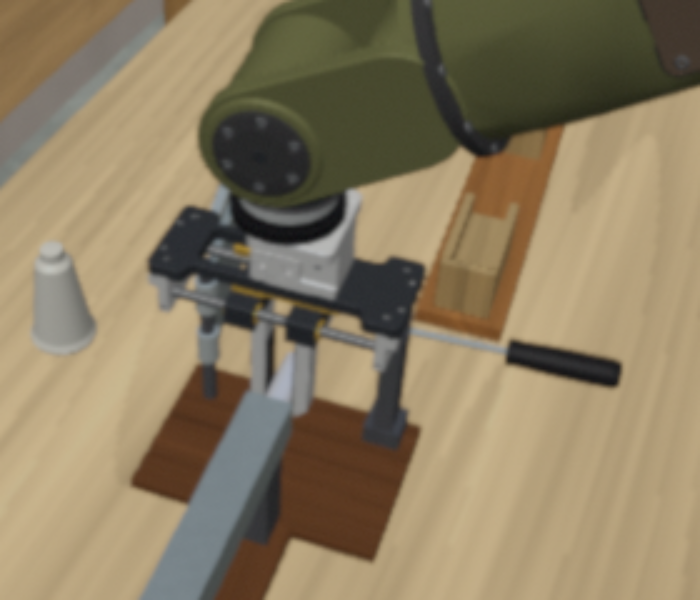

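step_arm --steps '[[[1,0,0,1,0,0,0],[1,0,0,3,0,0,0],[1,0,0,5,0,0,0],[1,0,0,7,0,0,0],[1,0,0,9,0,0,0],[1,0,0,11,0,0,0],[1,0,0,13,0,0,0],[1,0,0,13.2,0,0,0],[1,0,0,13.2,0,0,0]]]'

```text
clock: 11.25
eef_pos: [549.6, -28.6, 181.1]
ee_rot: [1.156, 1.242, -1.156]
contact_force: [-0.1, -1.7, -0.8]
gripper_width: 19.2
```

step_arm --steps '[[[0.5,0,0,0,0,0,0],[0.5,0,0,0,0,0,0],[0.5,0,0,0,0,0,0],[0.5,0,0,0,0,0,0],[0.5,-4,0,0,0,0,0],[0.5,-8,0,0,0,0,0],[0.5,-8,0,0,0,0,0]]]'

```text
clock: 12.12
eef_pos: [550.4, -28.5, 264.1]
ee_rot: [1.158, 1.238, -1.153]
contact_force: [0.1, 0.9, -0.6]
gripper_width: 47.0
```

```bash
python3 - <<'E'
from h import *
s=ctrl.state();print(s['gripper_width'],s['contact_force'])
p,d=ctrl.camera("side"); cv2.imwrite("pics/s8.png",cv2.resize(p[100:340,180:460,::-1],None,fx=2.5,fy=2.5))
p,d=ctrl.camera("top"); cv2.imwrite("pics/t8.png",cv2.resize(p[150:350,60:400,::-1],None,fx=2.3,fy=2.3));np.savez("t8.npz",p=p,d=d)
E
```

```text
46.96705809293059 [ 0.05285698  0.93048883 -0.62570029]
```

View pics/s8.png

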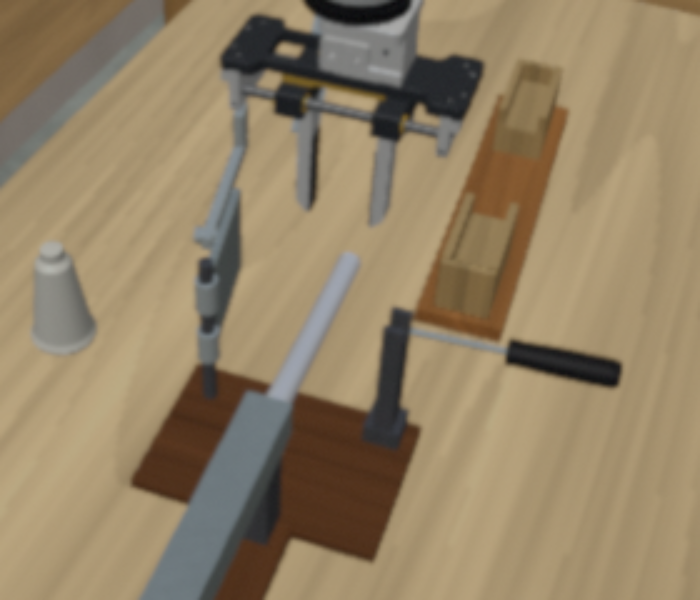

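View pics/t8.png

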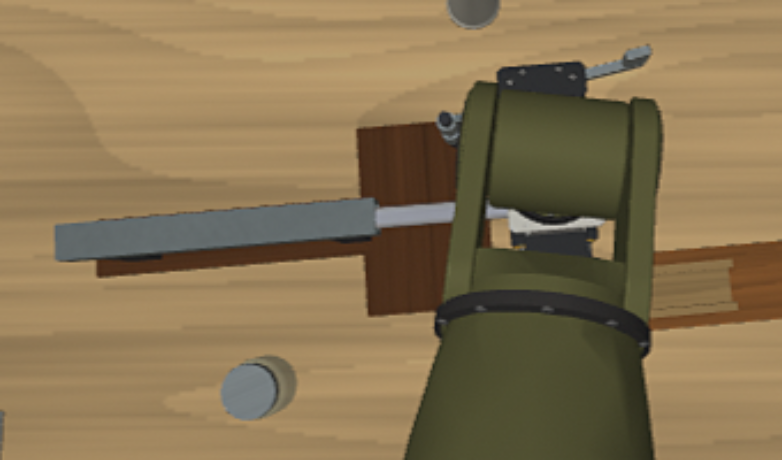

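```bash
python3 - <<'E'
from h import *
p,d=ctrl.camera("side");w=cloud("side",d)
a=(w-O); r=Ro.from_euler('z',-YAW).apply(a.reshape(-1,3)).reshape(a.shape)
m=(abs(r[...,0])<14)&(r[...,1]<-3)&(r[...,1]>-300)&(r[...,2]>80)&(r[...,2]<125)
q=r[m];print(len(q),q.min(0),q.max(0))
for y0 in range(-200,0,20):
    k=(q[:,1]>=y0)&(q[:,1]<y0+20)
    if k.any():print(y0,k.sum(),q[k].mean(0).round(1),q[k,2].max().round(1),q[k].min(0).round(1))
print(row(rk([0,-27,102]),Rdown(YAW)))
E
```

```text
643 [ -11.44940901 -189.79270867   91.83606334] [  7.79930342  -9.43329155 110.67248805]
-200 29 [  -3.2 -184.4   98.6] 102.4 [ -11.1 -189.8   92.2]
-180 60 [  -3.3 -169.6   99. ] 103.4 [ -11.4 -179.9   91.8]
-160 61 [  -3.3 -149.8  100.2] 103.8 [ -11.2 -159.5   92.5]
-140 67 [  -3.3 -129.9  101.1] 104.9 [ -11.4 -139.6   94.7]
-120 69 [  -3.2 -110.   102.3] 106.8 [ -11.3 -119.7   94.7]
-100 72 [ -3.5 -89.8 103. ] 107.4 [-11.4 -99.7  95.5]
-80 77 [ -3.1 -69.9 104.2] 108.9 [-11.  -79.9  96.4]
-60 80 [ -3.3 -50.  105. ] 108.8 [-11.  -59.7  97.5]
-40 83 [ -3.1 -29.9 106.1] 110.7 [-11.2 -39.8  96.9]
-20 45 [ -2.5 -14.8 107.5] 110.5 [-10.4 -19.9  97.9]
[ 8.0130e+00  2.5000e-02 -1.3102e+01  0.0000e+00 -0.0000e+00  1.0000e-03]
```

```bash
python3 - <<'E'
from h import *
T=Rdown(YAW)*Ro.from_rotvec([0,.05,0])
print(row(rk([-.5,-30,140]),T),row(rk([-.5,-30,101]),T))
E
```

```text
[ 4.2220e+00 -3.0000e-02 -1.2413e+01 -0.0000e+00  5.0000e-02  1.0000e-03] [ 8.1220e+00 -2.4000e-02 -1.2412e+01 -0.0000e+00  5.0000e-02  1.0000e-03]
```

step_arm --steps '[[[0.5,0,0,-6,0,0,0],[0.5,0,0,-12.4,0,0.05,0],[0.5,2,0,-12.4,0,0.05,0],[0.5,5,0,-12.4,0,0.05,0],[0.5,8.1,0,-12.4,0,0.05,0],[0.5,8.1,0,-12.4,0,0.05,0],[0.5,8.1,0,-12.4,0,0.05,0],[1,8.1,0,-12.4,0,0.05,0],[1,8.1,0,-12.4,0,0.05,0],[1,8.1,0,-12.4,0,0.05,0]]]' --squeeze 40

```text
clock: 13.52
eef_pos: [540.8, 95.2, 180.6]
ee_rot: [1.192, 1.28, -1.133]
contact_force: [-0.5, -0.4, -0.0]
gripper_width: 20.2
```

step_arm --steps '[[[1,0,0,0,0,0,0],[1,0,0,0,0,0,0],[1,0,0,0,0,0,0]]]'

```text
clock: 13.9
eef_pos: [540.8, 95.2, 180.4]
ee_rot: [1.191, 1.28, -1.133]
contact_force: [1.3, -0.1, 4.1]
gripper_width: 19.1
```

```bash
python3 - <<'E'
from h import *
s=ctrl.state();print(s['gripper_width'],s['contact_force'])
p,d=ctrl.camera("side"); cv2.imwrite("pics/s9.png",cv2.resize(p[100:340,180:460,::-1],None,fx=2.5,fy=2.5))
for y,z in((-40,103.5),(-60,103.5),(-120,103.5),(-210,103.5)): print(row(rk([-.5,y,z]),Rdown(YAW)))
E
```

```text
19.114588905727114 [ 1.29055187 -0.06198257  4.12092448]
[-0.143 -0.079  0.581  0.    -0.05  -0.   ]
[-0.243 -0.079  2.579  0.    -0.05  -0.   ]
[-0.543 -0.079  8.571  0.    -0.05  -0.   ]
[-0.993 -0.079 17.56   0.    -0.05  -0.   ]
```

View pics/s9.png

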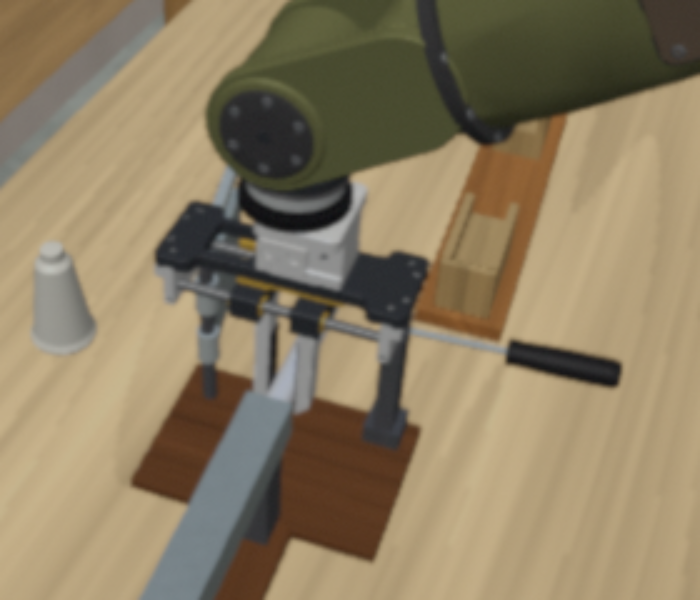

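The grip is on the spindle just outside the mouth, 19.1 mm wide. Next: level it and draw it out.

step_arm --steps '[[[1,-0.1,0,0.3,0,-0.02,0],[1,-0.14,-0.03,0.6,0,-0.05,0],[1,-0.24,-0.05,2.6,0,-0.05,0],[1,-0.35,-0.05,5,0,-0.05,0],[1,-0.5,-0.05,8.5,0,-0.05,0],[1,-0.68,-0.05,11.5,0,-0.05,0],[1,-0.85,-0.05,14.5,0,-0.05,0],[1,-1.0,-0.05,17.5,0,-0.05,0],[1,-1.0,-0.05,17.5,0,-0.05,0]]]'

```text
clock: 15.08
eef_pos: [552.4, -82.1, 180.9]
ee_rot: [1.157, 1.242, -1.159]
contact_force: [0.7, -0.1, -2.6]
gripper_width: 18.9
```

```bash
python3 - <<'E'
from h import *
s=ctrl.state();print(s['gripper_width'],s['contact_force'])
p,d=ctrl.camera("side"); cv2.imwrite("pics/s10.png",cv2.resize(p[60:340,180:460,::-1],None,fx=2.14,fy=2.14))
w=cloud("side",d)
a=(w-O); r=Ro.from_euler('z',-YAW).apply(a.reshape(-1,3)).reshape(a.shape)
m=(abs(r[...,0])<14)&(r[...,1]<-3)&(r[...,1]>-450)&(r[...,2]>80)&(r[...,2]<125)
q=r[m]
for y0 in range(-400,0,20):
    k=(q[:,1]>=y0)&(q[:,1]<y0+20)
    if k.any():print(y0,k.sum(),q[k].mean(0).round(1),q[k].max(0).round(1),q[k].min(0).round(1))
E
```

```text
18.940236175864765 [ 0.67883681 -0.11503136 -2.63460931]
-340 1 [ -10.9 -332.3  101.4] [ -10.9 -332.3  101.4] [ -10.9 -332.3  101.4]
-320 1 [  -9.6 -304.7   94.9] [  -9.6 -304.7   94.9] [  -9.6 -304.7   94.9]
-300 4 [ -10.5 -287.5  100.6] [  -9.9 -281.6  103.5] [ -10.9 -294.    99.3]
-280 6 [   1.2 -271.7  102.7] [   8.  -263.5  106.9] [ -10.4 -279.1   98.8]
-260 13 [   4.5 -248.6  107.3] [   7.3 -240.4  109.8] [   1.4 -259.4  105.5]
-240 25 [   1.  -229.3  107.5] [   7.6 -221.1  110.5] [  -4.5 -239.   103. ]
-220 119 [   1.6 -206.4  108.7] [  13.9 -200.3  124.9] [ -13.8 -219.8   84.5]
-200 60 [  -4.6 -190.2  106. ] [  11.1 -180.3  110.2] [ -12.3 -199.3   96. ]
-180 67 [  -4.4 -169.9  106.5] [   5.9 -160.1  110.7] [ -12.  -180.    97.7]
-160 64 [  -4.5 -149.5  106.4] [   6.  -140.   111.3] [ -12.2 -159.9   98.8]
-140 69 [  -4.2 -129.5  106.5] [   5.6 -120.2  110.2] [ -12.3 -139.5   99.1]
-120 72 [  -4.5 -109.8  106.4] [   6.3 -100.   110.2] [ -12.6 -119.7   98.8]
-100 74 [ -4.7 -90.1 106.2] [  6.  -80.6 110.1] [-12.2 -99.6  98.8]
-80 77 [ -4.  -70.3 106.3] [  5.8 -60.2 110.9] [-12.8 -79.9  96.6]
-60 94 [ -3.1 -52.9 102.1] [  7.2 -49.1 109.5] [-12.  -59.9  89.9]
```

View pics/s10.png

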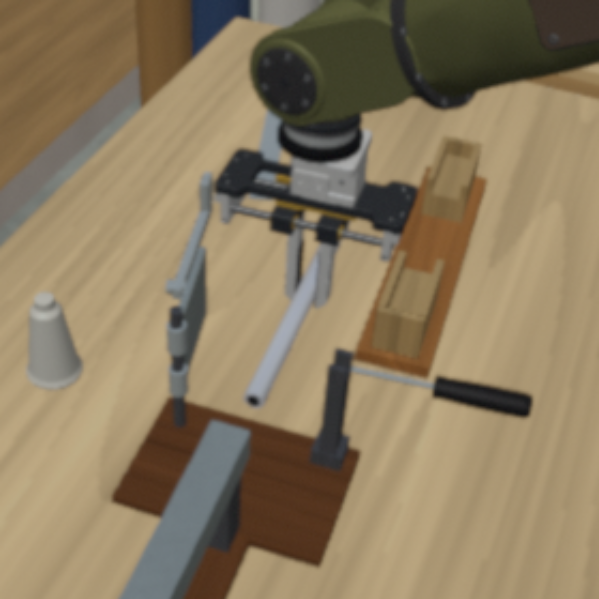

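The spindle is level and clear of the tube: its rear end at (255,400) is about 50 mm in front of the mouth, and the grip is within about 2 mm of its middle. Next: raise it, then carry it over.

```bash
python3 - <<'E'
from h import *
z=np.load("top0.npz");
for n in("top","side"):
    z=np.load(n+"0.npz"); w=cloud(n,z['d']).reshape(-1,3)
    S=np.array([476.3,-293,0]); r=Ro.from_euler('z',-.078).apply(w-S)
    f=r[(abs(r[:,0])<40)&(abs(r[:,1])<190)]
    fl=f[(abs(f[:,2]-50)<4)]
    for s in(1,-1):
        k=fl[(fl[:,1]*s>60)&(fl[:,1]*s<175)&(abs(fl[:,0])<22)]; wl=f[(abs(f[:,2]-72)<4)&(f[:,1]*s>0)]
        print(n,s,'floor',k.mean(0).round(1),k.min(0).round(1),k.max(0).round(1),'wall',wl.min(0).round(1),wl.max(0).round(1))
S=[476.3,-293,0]
print(row(S+np.array([0,0,190]),Rdown(.076)))
E
```

```text
top 1 floor [ -0.2 121.4  49.9] [-17.1  74.9  46.2] [ 16.9 167.4  53.9] wall [-24.9  74.9  68.2] [ 24.9 178.4  75.8]
top -1 floor [-1.000e-01 -1.224e+02  5.000e+01] [ -21.7 -171.4   46.2] [ 19.7 -73.7  54. ] wall [ -24.8 -178.4   68. ] [ 25.  -74.4  75.9]
side 1 floor [  1.8 112.9  50.6] [-14.4  74.3  46.9] [ 17.8 148.9  54. ] wall [-25.3  76.2  68.1] [ 25.9 182.2  76. ]
side -1 floor [   1.4 -117.3   50.3] [ -19.8 -171.3   46.1] [ 20.8 -70.6  53.5] wall [ -25.5 -176.7   68. ] [ 26.5 -70.3  75.6]
[-8.6910e+00 -9.0930e+00  2.0626e+01 -6.0000e-03  0.0000e+00  1.0000e-03]
```

step_arm --steps '[[[1,-3,0,0,0,0,0],[1,-6,0,0,0,0,0],[1,-8.7,0,1,0,0,0],[1,-8.7,-2,5,0,0,0],[1,-8.7,-4,9,0,0,0],[1,-8.7,-6,13,0,0,0],[1,-8.7,-8,17,0,0,0],[1,-8.7,-9.1,20.4,-0.006,0,0],[1,-8.7,-9.1,20.6,-0.006,0,0],[1,-8.7,-9.1,20.6,-0.006,0,0]]]'

```text
clock: 16.38
eef_pos: [477.1, -290.9, 268.1]
ee_rot: [1.151, 1.246, -1.151]
contact_force: [0.1, -0.2, -2.5]
gripper_width: 19.2
```

step_arm --steps '[[[1,3,0,0,0,0,0],[1,6,0,0,0,0,0],[1,8,0,0,0,0,0],[1,8,0,0,0,0,0],[1,8,0,0,0,0,0]]]'

```text
clock: 17.0
eef_pos: [477.5, -291.2, 189.4]
ee_rot: [1.151, 1.244, -1.151]
contact_force: [1.3, 0.1, -2.1]
gripper_width: 19.0
```

```bash
python3 - <<'E'
from h import *
s=ctrl.state();print(s['gripper_width'],s['contact_force'])
S=np.array([476.3,-293,0])
print(row(S+[0,0,63],Rdown(.076)))
p,d=ctrl.camera("side"); cv2.imwrite("pics/s11.png",cv2.resize(p[40:340,250:530,::-1],None,fx=2,fy=2))
w=cloud("side",d).reshape(-1,3); r=Ro.from_euler('z',-.078).apply(w-S)
q=r[(abs(r[:,0])<16)&(abs(r[:,1])<200)&(r[:,2]>85)&(r[:,2]<122)]
for y0 in range(-180,180,20):
    k=(q[:,1]>=y0)&(q[:,1]<y0+20)
    if k.any():print(y0,k.sum(),q[k].mean(0).round(1),q[k].max(0).round(1),q[k].min(0).round(1))
E
```

```text
19.013144522181612 [ 1.31166896  0.0542997  -2.0707661 ]
[ 4.841e+00 -1.340e-01  1.640e-01  3.000e-03  1.000e-03 -1.000e-03]
-160 6 [   8.  -149.8  114.9] [  10.9 -145.8  117.7] [   4.9 -154.1  109.4]
-140 2 [   6.5 -139.3  117. ] [   7.5 -139.1  118.9] [   5.4 -139.5  115.1]
-120 8 [   7.2 -106.7  115.2] [  11.2 -101.2  117.5] [   3.6 -112.4  108.6]
-100 18 [  4.6 -88.8 116.8] [ 10.2 -80.8 121.1] [ -1.4 -96.7 113.3]
-80 21 [  4.5 -70.6 115.7] [ 11.7 -60.2 119.4] [ -1.4 -79.9 106.7]
-60 26 [  3.7 -50.3 115.7] [ 10.7 -40.5 119.6] [ -2.5 -59.8 111. ]
-40 27 [  3.  -30.  115.5] [ 10.5 -20.2 118.8] [ -4.1 -38.8 108.7]
-20 30 [  1.3  -9.9 115.5] [  9.3  -0.8 118.3] [ -5.7 -20.  110.3]
0 82 [ -0.   10.2 111.9] [ 16.   19.9 121.9] [-15.9   0.9  95.6]
20 42 [ -0.6  30.4 116. ] [ 10.2  39.5 120.6] [ -9.7  20.2 108.9]
40 47 [ -0.9  50.4 115.9] [  9.4  59.3 119.1] [-10.   40.1 110.5]
60 47 [ -1.   70.6 115.2] [ 10.2  80.  119.3] [ -9.5  60.8 106.5]
80 47 [ -0.9  90.7 115.3] [  9.1  99.9 120. ] [ -9.4  80.3 108. ]
100 53 [ -0.2 110.9 115.1] [ 10.5 120.  119.7] [ -9.4 100.7 107.1]
120 50 [ -0.4 130.9 115.1] [ 10.3 139.3 119.1] [ -9.4 121.8 107.3]
140 54 [ -0.2 149.9 114.9] [ 10.9 159.9 119.7] [ -9.2 140.3 107.4]
160 60 [  0.6 162.6 108.7] [ 10.5 166.3 118.7] [ -9.1 160.4  97.6]
```

View pics/s11.png

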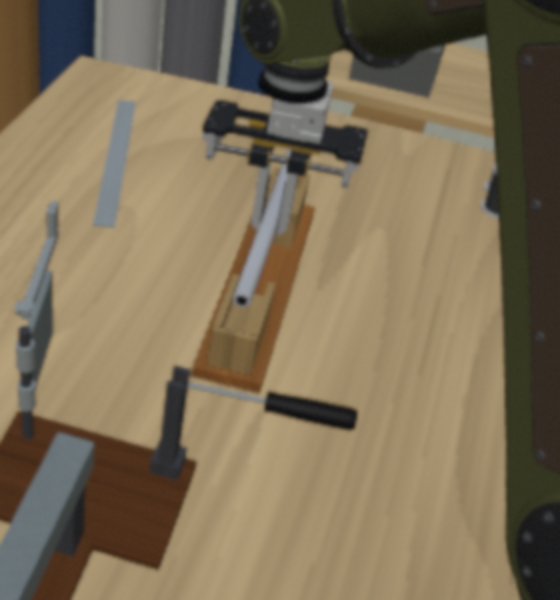

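The spindle's near end at (243,300) is above the near trough. Its middle is about 5 mm too near, so shift it 4.5 mm along while lowering.

step_arm --steps '[[[1,0,-0.05,0.45,0,0,0],[1,1.5,-0.05,0.45,0,0,0],[1,3,-0.05,0.45,0,0,0],[1,4.2,-0.05,0.45,0,0,0],[1,4.7,-0.05,0.45,0,0,0],[1,4.8,-0.05,0.45,0,0,0],[1,4.85,-0.05,0.45,0,0,0],[1,4.85,-0.05,0.45,0,0,0]]]'

```text
clock: 18.05
eef_pos: [476.4, -296.0, 142.2]
ee_rot: [1.151, 1.246, -1.152]
contact_force: [-17.5, 12.3, 34.6]
gripper_width: 19.2
```

```bash
python3 - <<'E'
from h import *
s=ctrl.state();print(s['gripper_width'],s['contact_force'])
S=np.array([476.3,-293,0])
p,d=ctrl.camera("side"); cv2.imwrite("pics/s12.png",cv2.resize(p[90:270,300:450,::-1],None,fx=3.3,fy=3.3))
w=cloud("side",d).reshape(-1,3); r=Ro.from_euler('z',-.078).apply(w-S)
q=r[(abs(r[:,0])<12)&(abs(r[:,1])<200)&(r[:,2]>56)&(r[:,2]<78)]
for y0 in range(-180,180,20):
    k=(q[:,1]>=y0)&(q[:,1]<y0+20)
    if k.any():print(y0,k.sum(),q[k].mean(0).round(1),q[k].max(0).round(1),q[k].min(0).round(1))
E
```

```text
19.152373126903314 [-17.52568667  12.25455528  34.61645002]
-160 1 [   6.1 -141.2   68.1] [   6.1 -141.2   68.1] [   6.1 -141.2   68.1]
-140 8 [   4.9 -132.2   68.7] [   7.9 -123.6   71. ] [   2.3 -139.1   66.9]
-120 5 [   4.9 -102.7   68.2] [   8.7 -100.4   72. ] [   1.7 -107.3   64.2]
-100 18 [  4.3 -89.6  67.7] [ 10.1 -80.4  72. ] [ -1.1 -99.9  59.2]
-80 19 [  1.3 -71.6  68.3] [  7.4 -61.8  71.3] [ -3.3 -79.8  64.6]
-60 16 [  1.9 -51.2  69. ] [  8.  -42.   72.3] [ -3.6 -60.   64.2]
-40 33 [ -0.6 -30.5  69.8] [  7.5 -20.2  73.1] [ -8.4 -39.5  65.9]
-20 38 [-0.6 -8.2 69.4] [ 8.6 -0.3 74.3] [-10.4 -19.5  61.9]
0 49 [-0.1  9.1 68.6] [11.5 19.2 77.5] [-11.9   0.1  56.6]
20 44 [-2.5 30.1 68.7] [ 8.6 39.1 72.4] [-11.   20.3  61.7]
40 45 [-2.  50.1 68.3] [ 8.2 59.9 72.1] [-11.1  40.1  58.3]
60 47 [-1.6 70.  68.1] [ 9.1 79.2 72.3] [-10.9  60.2  60.6]
80 46 [-2.4 89.8 67.9] [ 8.7 99.9 73.3] [-11.2  80.1  60.8]
100 52 [ -1.8 109.9  68.2] [  9.1 119.5  72.1] [-10.6 100.1  61.3]
120 53 [ -1.7 130.7  67.9] [  8.2 139.9  71.8] [-10.6 121.   61.6]
140 72 [ -1.3 152.6  66.5] [  9.3 159.9  72.2] [-10.7 140.4  58.2]
160 54 [ -0.3 177.7  66.5] [ 11.5 180.   74. ] [-11.1 160.4  56.1]
```

View pics/s12.png

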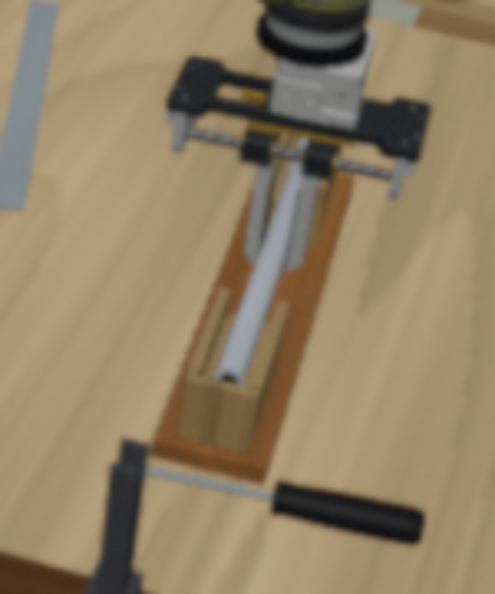

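step_arm --steps '[[[1,-0.12,0,0,0,0,0],[1,-0.12,0,0,0,0,0],[1,-0.12,0,0,0,0,0]]]'

```text
clock: 18.48
eef_pos: [476.7, -296.0, 142.3]
ee_rot: [1.151, 1.245, -1.152]
contact_force: [-9.7, 6.5, 18.3]
gripper_width: 19.1
```

```bash
python3 - <<'E'
from h import *
s=ctrl.state();print(s['gripper_width'],s['contact_force'],s['wrist_torque'],s['eef_pos'])
p,d=ctrl.camera("top"); cv2.imwrite("pics/t13.png",p[:,:,::-1])
E
```

```text
19.083616995126224 [-9.66348528  6.52208606 18.28228964] [1.23231594 1.71743606 0.03772339] [ 476.7051933  -296.04735092  142.30360407]
```

View pics/t13.png

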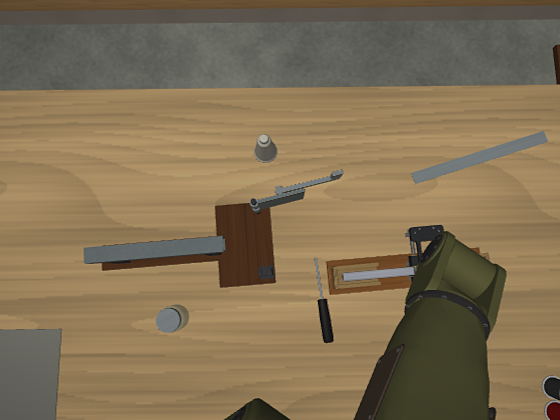

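In the top view the near end at (343,277) lies inside the near trough, short of its end stop. Next: ease off another 1.2 mm and open gently.

step_arm --steps '[[[1,-0.12,0,0,0,0,0],[1,-0.12,0,0,0,0,0],[0.7,-0.12,0,0,0,0,0],[0.6,-0.12,0,0,0,0,0],[0.5,-0.12,0,0,0,0,0],[0.5,-0.12,0,0,0,0,0],[0.5,-0.12,0,0,0,0,0]]]'

```text
clock: 19.4
eef_pos: [476.8, -296.2, 142.3]
ee_rot: [1.152, 1.245, -1.152]
contact_force: [-0.0, 0.3, -0.2]
gripper_width: 46.8
```

step_arm --steps '[[[0.5,-2,0,0,0,0,0],[0.5,-5,0,0,0,0,0],[0.5,-10,0,0,0,0,0],[0.5,-15,0,0,0,0,0],[0.5,-15,-6,6,0,0,0],[0.5,-15,-12,12,0,0,0],[0.5,-15,-12,16,0,0,0],[0.5,-15,-12,18,0,0,0],[0.5,-15,-12,18,0,0,0],[0.5,-15,-12,18,0,0,0]]]'

```text
clock: 20.65
eef_pos: [371.3, -484.5, 292.1]
ee_rot: [1.152, 1.246, -1.151]
contact_force: [-1.4, -0.2, -0.4]
gripper_width: 47.1
```

```bash
python3 - <<'E'
from h import *
s=ctrl.state();print(s['gripper_width'],s['contact_force'],s['clock'])
S=np.array([476.3,-293,0])
p,d=ctrl.camera("side"); cv2.imwrite("pics/s14.png",p[:,:,::-1])
w=cloud("side",d).reshape(-1,3); r=Ro.from_euler('z',-.078).apply(w-S)
q=r[(abs(r[:,0])<15)&(abs(r[:,1])<200)&(r[:,2]>62)&(r[:,2]<78)]
for y0 in range(-180,180,20):
    k=(q[:,1]>=y0)&(q[:,1]<y0+20)
    if k.any():print(y0,k.sum(),q[k].mean(0).round(1),q[k].max(0).round(1),q[k].min(0).round(1))
p,d=ctrl.camera("top"); cv2.imwrite("pics/t14.png",p[:,:,::-1])
cv2.imwrite("pics/t14c.png",cv2.resize(p[230:320,300:510,::-1],None,fx=3,fy=3))
E
```

```text
47.07579785308474 [-1.40407858 -0.20814865 -0.36934792] 20.65
-180 48 [  -0.2 -168.7   69.9] [  14.8 -160.5   74.9] [ -14.7 -176.1   62.7]
-160 29 [  -0.8 -150.4   67.6] [   9.2 -140.5   71.6] [ -10.1 -159.7   62.8]
-140 30 [  -0.4 -130.3   68.1] [  10.1 -120.2   71.9] [  -9.3 -139.6   62.1]
-120 35 [  -1.2 -110.1   68. ] [   9.7 -100.8   71.6] [ -10.1 -119.8   62.8]
-100 32 [ -0.6 -89.7  68.1] [  9.4 -80.1  72.6] [  -9.5 -100.    63.9]
-80 26 [ -0.6 -70.9  68.3] [  7.3 -60.8  71.6] [ -8.5 -79.8  63.1]
-60 29 [ -1.5 -50.6  68.7] [  8.  -40.7  72.1] [ -8.8 -59.1  64.6]
-40 37 [ -1.6 -29.1  69.2] [  8.6 -20.1  72.7] [-11.  -39.6  62.7]
-20 40 [-1.5 -9.9 68.8] [ 7.9 -0.  74.1] [-11.  -19.9  62.3]
0 39 [-1.4 10.5 68.7] [ 8.7 19.9 71.3] [-10.4   0.5  64.4]
20 40 [-2.1 30.6 68.8] [ 8.2 39.2 73.3] [-10.5  20.7  62.4]
40 42 [-0.8 49.8 68.7] [ 9.2 58.9 72.8] [-9.8 40.7 63. ]
60 46 [-1.5 69.9 68.7] [ 8.5 79.7 72.1] [-10.4  60.   62.9]
80 46 [-1.4 89.1 68.3] [ 9.3 98.8 71.9] [-10.5  80.2  62.5]
100 51 [ -1.2 110.   68.5] [  9.8 119.6  72.1] [ -9.9 100.4  62. ]
120 49 [ -1.1 130.2  68.5] [  8.7 139.7  72.3] [-10.  120.5  62.3]
140 66 [ -0.8 151.5  67.8] [  8.9 159.6  72.6] [ -9.9 140.1  62.3]
160 56 [ -0.3 176.4  69.3] [ 14.6 180.   74.2] [-14.5 160.   62.2]
```

View pics/s14.png

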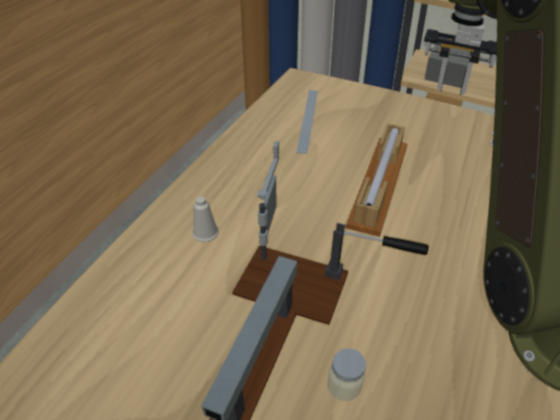

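View pics/t14c.png

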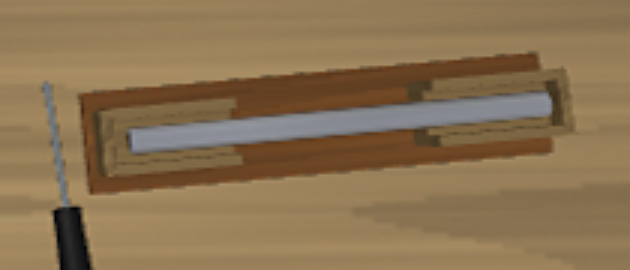

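View pics/t14.png

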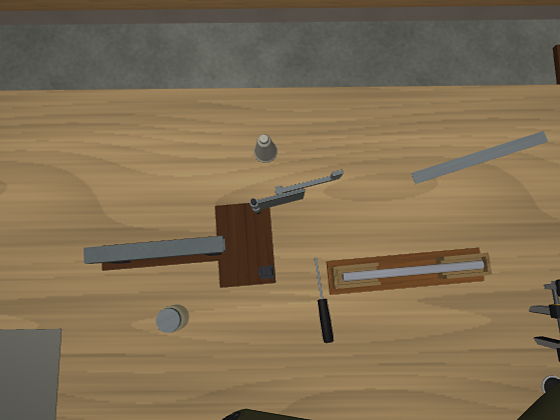

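The spindle lies in both troughs between the end stops, from (130,140) to (550,105) in the crop. The gate is wide open and the cone, jar and screwdriver are where they were. The robot is clear of everything.

```bash
python3 -c "
from bench import ctrl
print(ctrl.sign_off())"
```

```text
the job is handed in; nothing more can be done
None
```

The spindle is lying in the stand and the job is handed in, at about 20.7 s of the 58 s allowed.

- **Latch and gate:** I gripped the thumb tab and lifted the bar out of its catch with the gate still shut. I then swung the gate to about 1.75 rad, lowered the bar and let go; the gate has stayed open.
- **Spindle:** I drew it part-way out by its end, took it again within about 2 mm of its middle, pulled it clear and carried it to the stand. I kept hold until it was on the trough floors, then eased off and released it.

**Last checks**
- **Spindle position:** both cameras show it level in both troughs and inside the end stops. Its top measured about 72 mm where 70 is expected, which is within the camera error.
- **Other objects:** the cone, jar and screwdriver look unmoved. The robot was clear of everything, with only noise on the force reading.
- **Contact force:** I pressed a little too far when setting the spindle down. The wrist force reached about 41 N in total, 35 N of it vertical, passed through the gripped spindle. That is well under the 120 N wrist limit, and I eased it off before opening the fingers.

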